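# Tidy the microscope bench by kind

## Task

Sort the things along the front edge of the bench into the coloured trays there: stand the brown and the white dropper bottle in the green tray and the black eyepiece and the white lens can in the yellow tray, one to each bay, and lay the white box of slides flat in the red tray. Everything must end upright as it stood, flat on its tray's floor and let go; leave the petri dish and the small blue box where they are.

Things in the scene. Friction and masses are not known exactly. Their poses are not given: they have to be found in the camera images.
- brown_bottle_mid (a point): Brown glass dropper bottle with a paper band and a black rubber bulb, standing upright: 96 mm tall, body 33 mm in diameter from the foot up to 55 mm, then a narrower neck and cap (20 mm) up to 72 mm and the bulb (14 mm) on top. 55 g. The point is on its axis half-way up, 48 mm above its foot; z is its upward axis.
- white_bottle_mid (a point): White dropper bottle with a red bulb, standing upright; same size and weight as the brown one. The point is on its axis half-way up, 48 mm above its foot; z is its upward axis.
- spare_eyepiece_mid (a point): Black microscope eyepiece standing on its wide end: 42 mm tall, 40 mm in diameter up to 23 mm, above that a barrel of 24 mm diameter. 65 g. The point is on its axis half-way up, 21 mm above its foot; z up.
- lens_can_mid (a point): White round screw-cap can for a microscope objective, standing upright: 49 mm tall, 36 mm in diameter up to 34 mm, cap 38 mm in diameter above. 120 g. The point is on its axis half-way up, 24.5 mm above its foot; z up.
- slide_carton_mid (a point): White card box of microscope slides lying flat: 30 mm (its x) x 82 mm (its y, long) x 26 mm tall, 240 g. The point is its centre, 13 mm above its underside; z up. At the start its long axis lies within about 0.5 rad of the world's x.
- bottle_tray: GREEN two-bay tray, for the dropper bottles. Low open tray, fixed to the worktop, 124 mm long (its x axis), 64 mm wide (y), 13 mm high in all, with 4 mm walls and floor; a cross wall in the middle makes two square bays side by side, each 56 x 56 mm inside, centred at x = +30 and -30 mm, y = 0. A 12 x 30 mm finger tab sticks out at each end. Origin: centre of the underside, z up, yaw within 0.3 rad of the world's axes. 
- optics_tray: YELLOW two-bay tray, for eyepiece and lens can. Low open tray, fixed to the worktop, 124 mm long (its x axis), 64 mm wide (y), 13 mm high in all, with 4 mm walls and floor; a cross wall in the middle makes two square bays side by side, each 56 x 56 mm inside, centred at x = +30 and -30 mm, y = 0. A 12 x 30 mm finger tab sticks out at each end. Origin: centre of the underside, z up, yaw within 0.3 rad of the world's axes. 
- slide_tray: RED one-bay tray, for the box of slides. Low open tray, fixed to the worktop, 116 mm long (its x axis), 60 mm wide (y), 13 mm high in all, with 4 mm walls and floor; one bay, 108 x 52 mm inside. A 12 x 30 mm finger tab sticks out at each end. Origin: centre of the underside, z up, yaw within 0.3 rad of the world's axes.
- culture_dish_mid (a point): Bystander: round clear petri dish with a tan filling, 67 mm in diameter, 14 mm tall, loose on the worktop beside the things. The point is its centre, 7 mm up. Leave it where it is.
- cover_box_mid (a point): Bystander: small blue square box of cover glasses, 28 x 28 x 16 mm, loose on the worktop. The point is its centre, 8 mm up. Leave it where it is. The microscopes behind the work (from about x = 0.57 on) are solid and some 0.4 m tall: carry things past in front of them.

How it is judged:
At the end, for the whole second after the job is handed in: Both bottles stand in the green tray and eyepiece and can in the yellow tray, one to each bay; the slide box lies in the red tray. Each is between its bay's walls, its underside within 3 mm of the tray floor, upright within 0.08 rad, at rest (x of brown_bottle_mid in the frame of bottle_tray between -0.046 and 0.046 m and y of brown_bottle_mid in the frame of bottle_tray between -0.016 and 0.016 m and (x of brown_bottle_mid in the frame of bottle_tray above 0.014 m or x of brown_bottle_mid in the frame of bottle_tray below -0.014 m) and z of brown_bottle_mid in the frame of bottle_tray between 0.049 and 0.055 m and angle between each of brown_bottle_mid, white_bottle_mid, spare_eyepiece_mid, lens_can_mid, slide_carton_mid's own z axis and vertical below 0.08 rad and linear speed of each of brown_bottle, white_bottle, spare_eyepiece, lens_can, slide_carton below 0.02 m/s and x of white_bottle_mid in the frame of bottle_tray between -0.046 and 0.046 m and y of white_bottle_mid in the frame of bottle_tray between -0.016 and 0.016 m and (x of white_bottle_mid in the frame of bottle_tray above 0.014 m or x of white_bottle_mid in the frame of bottle_tray below -0.014 m) and z of white_bottle_mid in the frame of bottle_tray between 0.049 and 0.055 m and horizontal distance between brown_bottle_mid and white_bottle_mid above 0.036 m and x of spare_eyepiece_mid in the frame of optics_tray between -0.046 and 0.046 m and y of spare_eyepiece_mid in the frame of optics_tray between -0.016 and 0.016 m and (x of spare_eyepiece_mid in the frame of optics_tray above 0.014 m or x of spare_eyepiece_mid in the frame of optics_tray below -0.014 m) and z of spare_eyepiece_mid in the frame of optics_tray between 0.022 and 0.028 m and x of lens_can_mid in the frame of optics_tray between -0.046 and 0.046 m and y of lens_can_mid in the frame of optics_tray between -0.016 and 0.016 m and (x of lens_can_mid in the frame of optics_tray above 0.014 m or x of lens_can_mid in the frame of optics_tray below -0.014 m) and z of lens_can_mid in the frame of optics_tray between 0.0255 and 0.0315 m and horizontal distance between spare_eyepiece_mid and lens_can_mid above 0.036 m and x of slide_carton_mid in the frame of slide_tray between -0.022 and 0.022 m and y of slide_carton_mid in the frame of slide_tray between -0.018 and 0.018 m and z of slide_carton_mid in the frame of slide_tray between 0.014 and 0.02 m); the robot touches nothing.
It fails at once if the petri dish is shifted by more than 20 mm (distance of culture_dish_mid from where it was at the start of the episode above 0.02 m).
It fails at once if the small blue box is shifted by more than 20 mm (distance of cover_box_mid from where it was at the start of the episode above 0.02 m).
It also fails if it takes over 136 s, if anything falls off the work surface, if the arm or the gripper's body presses on something with over 40 N, if the wrist force passes 120 N, or if a joint passes its speed limit or range.

## Robot

A 6-joint arm with a two-finger parallel gripper is mounted at the origin on a cart in front of the work surface, level with it; the furniture and walls round the work are solid. World frame = base frame: x ahead of the robot, y to its left, z up, the work surface at z = 0. Lengths are in m, angles in rad, forces in N, time in s.
With the tool pointing down it reaches from about 0.275 to 0.75 m from the base axis. Payload 10.2 kg.
Tool frame: the origin (TCP) lies midway between the tips of the shut fingers; the grasp point (between the pads) lies 19 mm behind it; z points along the fingers, y is the line along which they close (so a half turn about z gives the same grasp; the last joint's range is limited). The gripper opens to 85 mm and grips with 20 to 120 N. Pads are 22 mm wide; open, the fingers measure 114 mm over their backs; the gripper's body (76 mm by 85 mm) begins 54 mm behind the grasp point. The pads swing forward as they close: fully open they stand 13 mm farther back than shut.
Start: joints at [1.069, 0.313, 1.498, -0, 1.331, -0.223], TCP at [0.144, 0.505, 0.231] pointing down, gripper open.
Joint ranges: [-2.94, 2.94], [-0.97, 2.17], [0.19, 2.56], [-1.23, 4.37], [0.02, 3.11], [-2.88, 2.88]. Speed limits (rad/s): [2.39, 2.39, 3.01, 3.14, 3.14, 3.14].

## Interface

Orientations are given as a rotation vector (axis times angle).
In Python, from station import read_state, capture, camera_model, hand_in gives the robot as it stands.
- The arm moves only by the tool jog_arm, never from a script. Its argument "targets" is a list of rows, each a list of 4 numbers: the shift along the tool's x, y, z in cm, then the turn about the tool's z in degrees. In form: [[x, y, z, roll], ...]. A call has 1 to 12 rows; each row shifts and turns the commanded pose from where the row before left it, along the tool's axes as they then stand; what a row does not reach is not made up. A row lasts 1/8 s, in which the tool goes at most 62.5 mm and 10.7 degrees, less where a joint would pass 70% of its speed; a pose out of reach is approached as far as the arm can. A call with a gripper value outside its range is refused whole. "fingers" is the finger opening in cm, from 0 to 8.54, set as the call begins (left out, the last holds). The fingers move at their own pace and stop on an object; "newtons" is the grip in N (left out, the last holds). Time passes only in rows, so rows that do not move let the fingers close. It gives the time, the measured TCP pose, the force, the opening and the grip force at its end, in the units of the state.
- read_state(): the state, without advancing time (a new reading comes with each control period).
- capture(name): name is "scene" or "top" or "wrist"; returns the picture (384x512x3 uint8, blue, green, red); there is no depth.
- camera_model(name): a dict with "fx", "fy", "cx", "cy" (pixels), "rvec" (rotation vector, rad) and "tvec" (3), from world to camera coordinates, as OpenCV has them; the wrist camera has in their place "mount" (4x4, takes a point from camera to tool coordinates, whose origin is the TCP and whose axes are the flange's). Camera axes: x right, y down, z forward; pixel columns grow to the right and rows downward; lengths in m; the calibration is good to about 2 mm. A picture is of the moment at which its call begins: read the wrist's pose just before it. camera_model takes no time and is no camera call.
- hand_in(): hands the job in; it is judged then, once.
The state is a dict: "time": time; "joint_pos": joint angles; "joint_vel": joint speeds; "joint_efforts": joint torques, N m; "tool_pos": TCP position; "tool_rot": TCP orientation; "ft_force": force on the tool from outside, world axes, zero at the start; "moment": the same for the moment, N m; "width": finger opening in m; "grip_force": force on a finger pad.
Only numpy, scipy, OpenCV 4.12 (cv2) and the standard library are available. Lean on these libraries where they do the work, as an engineer would, in place of code of your own. Each camera call takes 0.05 s, during which the arm holds its last target. There are 200 camera calls.

## Working session

There is one attempt and no reset: what is moved stays moved. The work goes in short steps, Python scripts to look and compute and a tool call to move; the robot and the scene stay as the last step left them, time stands still between calls to the robot, and variables do not carry over. Pictures are saved under pics/ and viewed, at most 16 in all, crops included, and the job is handed in when it is done.

Besides the shell and the picture viewer there is one more tool, called after ">>>" as name(argument=value, ...), one argument or row to a line, values as JSON. jog_arm: Moves the arm, as the interface text tells. Its arguments: {"type":"object","properties":{"targets":{"type":"array","items":{"type":"array","items":{"type":"number"}}},"fingers":{"type":"number"},"newtons":{"type":"number"}},"required":["targets"]}

```bash
mkdir -p pics; ls; python3 - <<'E'
from station import *
import cv2
s=read_state();print(s)
for n in("scene","top","wrist"):
    print(n,camera_model(n))
for n in("top","scene"):
    cv2.imwrite(f"pics/{n}0.png",cv2.resize(capture(n),(800,600),interpolation=cv2.INTER_CUBIC))
E
```

```text
pics
{'time': 0.0, 'joint_pos': array([ 1.06859305e+00,  3.13448858e-01,  1.49844001e+00, -4.42765256e-05,
        1.33101345e+00, -2.23441959e-01]), 'joint_vel': array([0.00024853, 0.00076095, 0.00022786, 0.00052859, 0.00028921,
       0.00071221]), 'joint_efforts': array([ 1.61609451e-04, -4.12264323e+01, -2.59741366e+01, -1.93275609e-04,
        4.16273688e-03,  5.03389219e-05]), 'tool_pos': array([0.14437506, 0.50448372, 0.23073456]), 'tool_rot': array([-4.36385393e-01, -3.11070742e+00,  1.94699812e-03]), 'ft_force': array([-0.42940335,  0.57486561,  0.64543485]), 'moment': array([0.02197844, 0.05918558, 0.01447752]), 'grip_force': 0.0, 'width': 0.08548721216710976}
scene {'fx': 446.5726140017375, 'fy': 446.5726140017375, 'cx': 248.68144519685626, 'cy': 194.4513851346145, 'rvec': array([ 1.94623916, -1.1595831 ,  0.56389156]), 'tvec': array([-0.30698008,  0.29609897,  1.05817806])}
top {'fx': 354.91845954280933, 'fy': 354.91845954280933, 'cx': 259.2064356663487, 'cy': 197.9581970226657, 'rvec': array([ 2.1654495 , -2.17197696,  0.09175284]), 'tvec': array([-0.07304569,  0.50936915,  1.45033734])}
wrist {'fx': 334.4598887698697, 'fy': 334.4598887698697, 'cx': 251.95675260607916, 'cy': 191.03058195900581, 'mount': array([[-1.45961473e-03, -9.51241264e-01, -3.08444365e-01,
         8.06311204e-02],
       [ 9.99998935e-01, -1.39509633e-03, -4.29704651e-04,
        -1.64381173e-04],
       [-2.15568070e-05, -3.08444664e-01,  9.51242287e-01,
        -1.41729593e-01],
       [ 0.00000000e+00,  0.00000000e+00,  0.00000000e+00,
         1.00000000e+00]])}
```

View pics/top0.png

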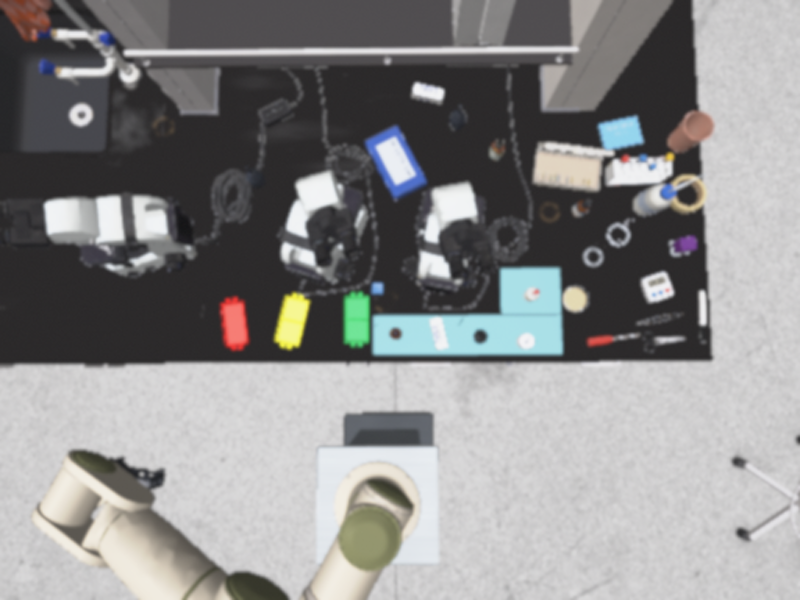

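View pics/scene0.png

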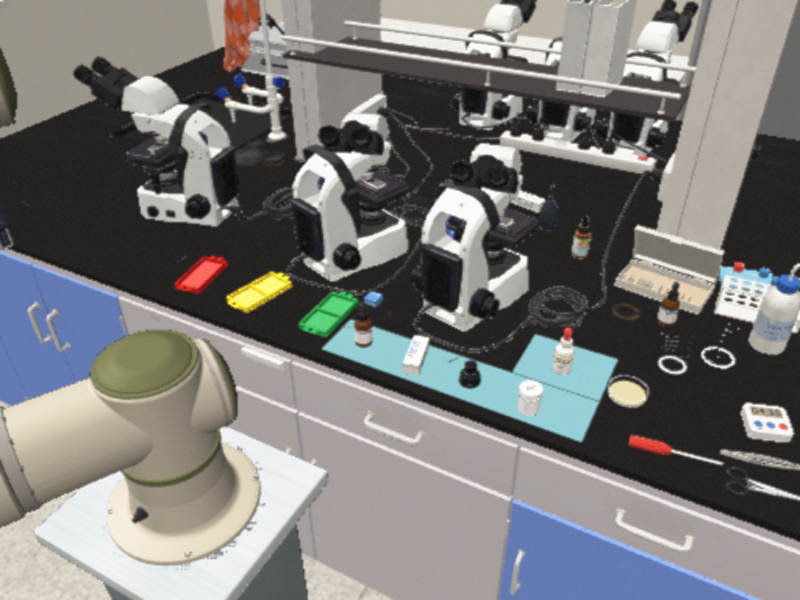

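Top view (800x600 scale): the trays are red (234,323), yellow (292,320) and green (357,320). The things are brown (396,333), slides (438,333), eyepiece (480,336), can (527,340), white bottle (532,294), dish (575,299) and blue box (377,288). The scene view agrees.

```bash
cat >h.py <<'E'
from station import *
import cv2, numpy as np
from scipy.spatial.transform import Rotation as R
def cam(n,s=None):
    m=camera_model(n)
    K=np.array([[m["fx"],0,m["cx"]],[0,m["fy"],m["cy"]],[0,0,1]])
    if n!="wrist":
        Rw=R.from_rotvec(m["rvec"]).as_matrix(); return K,Rw.T,-Rw.T@m["tvec"]
    s=s or read_state(); T=R.from_rotvec(s["tool_rot"]).as_matrix(); M=m["mount"]
    return K,T@M[:3,:3],T@M[:3,3]+s["tool_pos"]
def pt(c,u,v,z):
    K,Rc,o=c; d=Rc@np.linalg.solve(K,[u,v,1]); return o+d*(z-o[2])/d[2]
def px(c,p):
    K,Rc,o=c; q=K@Rc.T@(np.array(p)-o); return q[:2]/q[2]
def shift(p):  # tool-frame cm from the present TCP to world p
    s=read_state(); return 100*R.from_rotvec(s["tool_rot"]).as_matrix().T@(np.array(p)-s["tool_pos"])
E
python3 - <<'E'
from h import *
np.set_printoptions(precision=3,suppress=True)
c=cam("top")
for n,u,v,z in [("red",234,323,.01),("yel",292,320,.01),("grn",357,320,.01),("brown",396,333,.096),("slide",438,333,.026),("eye",480,336,.042),("can",527,340,.049),("white",532,294,.096),("dish",575,299,.014),("blue",377,288,.016)]:
    p=pt(c,u/1.5625,v/1.5625,z);print(n,p,np.hypot(*p[:2]))
print(R.from_rotvec(read_state()["tool_rot"]).as_matrix(), c[2])
print(shift([.33,.3,.23]))
E
```

```text
red [0.475 0.385 0.01 ] 0.6113292831665361
yel [0.483 0.229 0.01 ] 0.5341702872175912
grn [0.482 0.054 0.01 ] 0.48514807943189964
brown [ 0.443 -0.052  0.096] 0.4455983844705828
slide [ 0.446 -0.162  0.026] 0.474149092018057
eye [ 0.437 -0.27   0.042] 0.5136293519420825
can [ 0.426 -0.391  0.049] 0.577985958846211
white [ 0.54  -0.396  0.096] 0.6699183156699156
dish [ 0.536 -0.529  0.014] 0.7530520359605173
blue [0.568 0.    0.016] 0.5675464119870572
[[-0.961  0.275 -0.001]
 [ 0.275  0.961 -0.001]
 [ 0.    -0.001 -1.   ]] [ 0.371 -0.088  1.491]
[-23.474 -14.555   0.091]
```

>>> jog_arm(
  targets=[
    [-4.2,-2.1,0,0],
    [-4.2,-2.1,0,0],
    [-4.2,-2.1,0,0],
    [-4.2,-2.1,0,0],
    [-4.2,-2.1,0,0],
    [-4.2,-2.1,0,0],
    [-4.2,-2.1,0,0],
    [-4.2,-2.1,0,0],
    [0,0,0,-8],
    [0,0,0,-8],
    [0,0,0,0],
  ],
)

```text
time: 1.48
tool_pos: [0.4212, 0.2506, 0.2311]
tool_rot: [-0.001, -3.141, 0.0]
ft_force: [-0.3, -0.5, 0.4]
width: 0.0855
grip_force: 0.0
```

```bash
python3 - <<'E'
from h import *
np.set_printoptions(precision=4,suppress=True)
s=read_state();im=capture("wrist");np.save("w1.npy",im);c=cam("wrist",s)
v=im.copy()
h=cv2.cvtColor(im,cv2.COLOR_BGR2HSV)
for n,lo,hi in [("red",0,8),("yel",22,35),("grn",50,75)]:
    m=((h[...,0]>=lo)&(h[...,0]<=hi)&(h[...,1]>140)&(h[...,2]>70)).astype(np.uint8)
    k,l,st,ce=cv2.connectedComponentsWithStats(m);i=1+np.argmax(st[1:,4])
    pts=np.argwhere(l==i)[:,::-1]
    w=np.array([pt(c,*p,.013)[:2] for p in pts]).astype(np.float32)
    b=cv2.minAreaRect(w);bp=cv2.boxPoints(b);e=bp[1]-bp[0];f=bp[2]-bp[1];e=e if np.hypot(*e)>np.hypot(*f) else f
    print(n,st[i],b, "yaw long", np.degrees(np.arctan2(e[1],e[0])))
    cv2.polylines(v,[np.array([px(c,[*q,.013]) for q in bp]).astype(int)],1,(255,0,255),1)
cv2.imwrite("pics/w1.png",cv2.resize(v,(800,600),interpolation=cv2.INTER_CUBIC))
E
```

```text
red [ 321  144  102  129 8041] ((0.47683778405189514, 0.38725629448890686), (0.1452477127313614, 0.12274990975856781), 35.257686614990234) yaw long 35.257698
yel [ 184  147  117  132 6660] ((0.486307293176651, 0.23532359302043915), (0.1270400434732437, 0.16093486547470093), 72.99662017822266) yaw long -17.003384
grn [  48  152   75  118 6476] ((0.48444098234176636, 0.0599009245634079), (0.06964343041181564, 0.14497630298137665), 89.93040466308594) yaw long -0.06959394
```

View pics/w1.png

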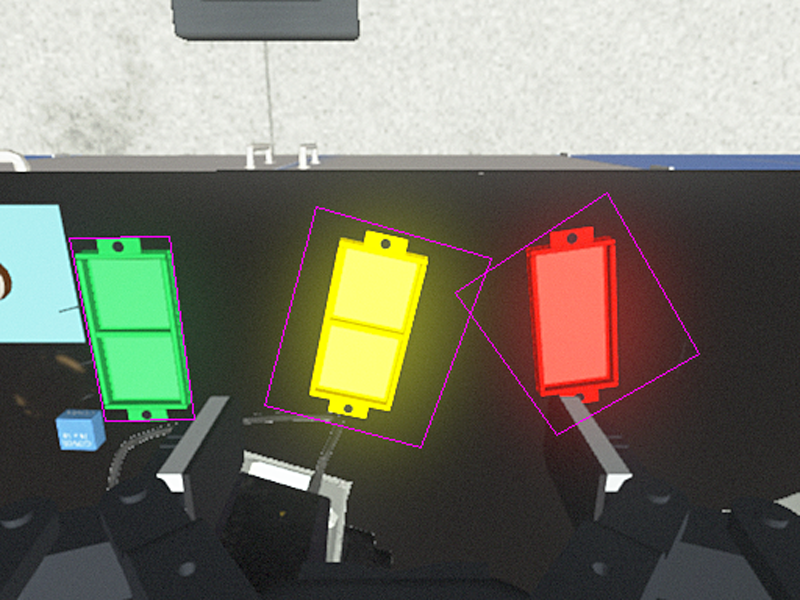

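Trays at 800x600 scale, corners of the body: green (76,251),(170,246),(193,406),(105,411); yellow (340,237),(428,257),(393,412),(311,396); red (527,248),(614,239),(619,386),(540,397).

```bash
python3 - <<'E'
from h import *
np.set_printoptions(precision=4,suppress=True)
c=cam("wrist")
for n,q in dict(g=[(76,251),(170,246),(193,406),(105,411)],y=[(340,237),(428,257),(393,412),(311,396)],r=[(527,248),(614,239),(619,386),(540,397)]).items():
    w=np.array([pt(c,u/1.5625,v/1.5625,.013)[:2] for u,v in q])
    L=w[[2,3]].mean(0)-w[[0,1]].mean(0);W=w[[1,2]].mean(0)-w[[0,3]].mean(0)
    print(n,"c",w.mean(0),"L",np.hypot(*L),"W",np.hypot(*W),"yaw",np.degrees(np.arctan2(L[1],L[0])),"perp",np.degrees(np.arctan2(W[1],W[0]))-90)
for n,u,v in [("gx",137,331),("yx",370,326)]: print(n,pt(c,u/1.5625,v/1.5625,.013))
E
```

```text
g c [0.4829 0.0605] L 0.12671954406519256 W 0.06790048926748173 yaw -0.23341504425712178 perp 3.1419936784772915
y c [0.4811 0.2313] L 0.12644978654956532 W 0.06398323341417332 yaw -11.857863246278969 perp -12.961858282429503
r c [0.475  0.3838] L 0.11709740053481674 W 0.06045708331112458 yaw 9.082492841813792 perp 7.302890487101962
gx [0.4817 0.061  0.013 ]
yx [0.4784 0.2332 0.013 ]
```

>>> jog_arm(
  targets=[
    [0,-5.5,0,0],
    [0,-5.5,0,0],
    [0,-5.5,0,0],
    [0,-5.5,0,0],
    [0,-5.5,0,0],
    [0,-5.5,0,0],
    [0,-5.5,0,0],
    [0,-5.5,0,0],
    [0,-5.0,0,0],
    [0,0,0,0],
  ],
)

```text
time: 2.78
tool_pos: [0.4211, -0.2416, 0.2308]
tool_rot: [-0.009, -3.141, -0.0]
ft_force: [-0.2, 0.9, -0.5]
width: 0.0855
grip_force: 0.0
```

```bash
python3 - <<'E'
from h import *
s=read_state();v=capture("wrist");print(s["tool_pos"],s["tool_rot"])
cv2.imwrite("pics/w2.png",cv2.resize(v,(800,600),interpolation=cv2.INTER_CUBIC))
E
```

```text
[ 0.42110198 -0.24162218  0.23077047] [-8.99760437e-03 -3.14096947e+00 -3.36456449e-04]
```

View pics/w2.png

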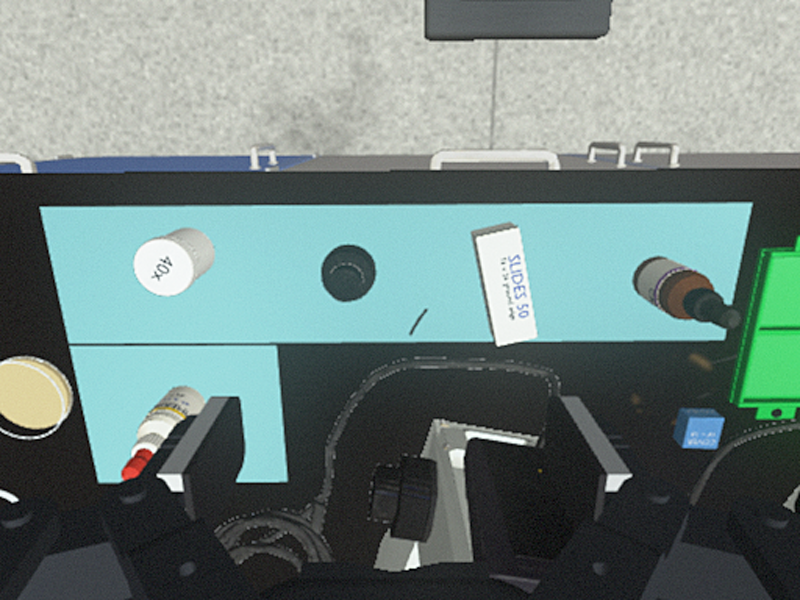

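Can top at (164,267), eyepiece (348,273), slide box top about (508,288), brown bulb tip (733,318), white bulb tip (132,470), dish (32,397), blue box (700,430). I'll enlarge the middle.

```bash
python3 - <<'E'
from h import *
np.set_printoptions(precision=4,suppress=True)
v=capture("wrist")
cv2.imwrite("pics/w3.png",cv2.resize(v[130:230,200:480],None,fx=2.85,fy=2.85,interpolation=cv2.INTER_CUBIC))
c=cam("wrist")
for n,u,v,z in [("can",164,267,.049),("eye",348,273,.015),("brown",733,318,.092),("white",132,470,.092),("dish",32,397,.014),("blue",700,428,.016)]: print(n,pt(c,u/1.5625,v/1.5625,z))
E
```

```text
can [ 0.4241 -0.3854  0.049 ]
eye [ 0.4376 -0.271   0.015 ]
brown [ 0.4442 -0.0446  0.092 ]
white [ 0.5451 -0.4044  0.092 ]
dish [ 0.5357 -0.5169  0.014 ]
blue [0.5635 0.0001 0.016 ]
```

View pics/w3.png

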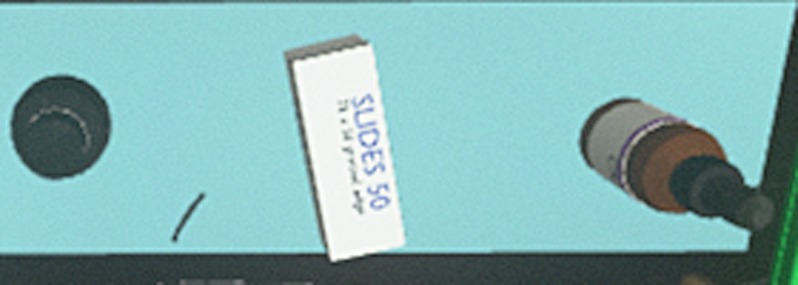

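Slide box top corners in the crop: (294,60),(370,42),(405,245),(330,262). The brown bulb's end is at (757,209) and its body at about (612,140). I'll project models as a check.

```bash
python3 - <<'E'
from h import *
np.set_printoptions(precision=4,suppress=True)
c=cam("wrist"); f=lambda u,v,z:pt(c,200+u/2.85,130+v/2.85,z)
w=np.array([f(*q,.026)[:2] for q in [(294,60),(370,42),(405,245),(330,262)]])
L=w[[2,3]].mean(0)-w[[0,1]].mean(0);W=w[[1,2]].mean(0)-w[[0,3]].mean(0)
print("slide",w.mean(0),np.hypot(*L),np.hypot(*W),np.degrees(np.arctan2(L[1],L[0])),np.degrees(np.arctan2(W[1],W[0]))-90)
print("brown tip",f(757,209,.090), "eye",f(60,127,.013))
# white: project axis candidates to 800x600 picture
for p in [(.545,-.404),(.540,-.398),(.443,-.045)]: print([px(c,[*p,z])*1.5625 for z in(0,.055,.072,.096)])
print("brown in crop",[(px(c,[.443,-.045,z])-[200,130])*2.85 for z in(0,.055,.072,.096)])
E
```

```text
slide [ 0.4462 -0.1618] 0.08249300119807208 0.02908767360620491 12.94105933045834 13.615974077496531
brown tip [ 0.4447 -0.0464  0.09  ] eye [ 0.438  -0.2731  0.013 ]
[array([187.2377, 398.4493]), array([157.7266, 437.0069]), array([146.8157, 451.2626]), array([129.5708, 473.7938])]
[array([193.9873, 392.8213]), array([165.3219, 430.7328]), array([154.7159, 444.7599]), array([137.9444, 466.9411])]
[array([655.8089, 273.6823]), array([696.9593, 296.3257]), array([712.4215, 304.8339]), array([737.1388, 318.4347])]
brown in crop [array([626.1953, 128.6965]), array([701.2538, 169.9981]), array([729.4569, 185.517 ]), array([774.5411, 210.325 ])]
```

>>> jog_arm(
  targets=[
    [-0.6,4.9,0,0],
    [-0.6,4.9,0,0],
    [-0.6,4.9,0,0],
    [-0.6,4.9,0,0],
    [0,0,0,0],
    [0,0,4,0],
    [0,0,4,0],
    [0,0,4,0],
    [0,0,4,0],
    [0,0,4.3,0],
    [0,0,0,0],
  ],
)

```text
time: 4.25
tool_pos: [0.444, -0.0428, 0.027]
tool_rot: [0.0, -3.137, -0.002]
ft_force: [-1.1, -0.0, 1.2]
width: 0.0853
grip_force: 0.0
```

>>> jog_arm(
  targets=[
    [0,0,0,0],
    [0,0,0,0],
    [0,0,0,0],
    [0,0,0,0],
    [0,0,0,0],
    [0,0,0,0],
  ],
  fingers=0,
  newtons=30,
)

```text
time: 5.0
tool_pos: [0.4463, -0.0436, 0.0293]
tool_rot: [-0.001, 3.139, -0.002]
ft_force: [-0.8, -0.0, 6.0]
width: 0.0324
grip_force: 28.7
```

>>> jog_arm(
  targets=[
    [0,0,-4,0],
    [0,0,-4.5,0],
    [0,0,-4.5,0],
    [-0.2,3.4,0,0],
    [-0.2,3.5,0,0],
    [-0.3,3.5,0,0],
    [0,0,0,0],
    [0,0,0,0],
  ],
)

```text
time: 6.0
tool_pos: [0.4523, 0.0605, 0.1584]
tool_rot: [0.001, -3.142, 0.0]
ft_force: [1.2, 0.1, -0.4]
width: 0.0326
grip_force: 29.4
```

```bash
python3 - <<'E'
from h import *
s=read_state();v=capture("wrist");print(s["tool_pos"],s["tool_rot"])
cv2.imwrite("pics/w4.png",v)
E
```

```text
[0.45227492 0.06045545 0.15837794] [ 9.24967015e-04 -3.14154235e+00  3.02604787e-04]
```

View pics/w4.png

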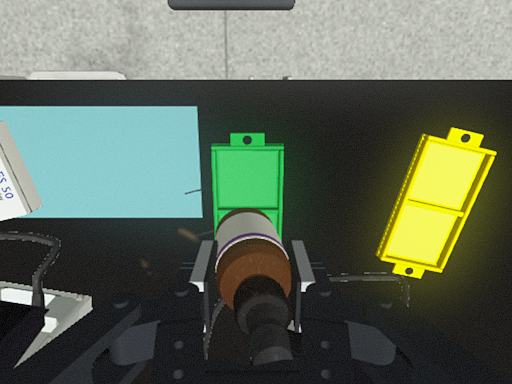

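The brown bottle is held upright. The green tray's near edge runs (212,145)-(284,145), its axis near column 248, so it lines up within about 4 mm. Lowering.

>>> jog_arm(
  targets=[
    [0,-0.2,4,0],
    [0,0,4,0],
    [0,0,3,0],
    [0,0,1,0],
    [0,0,0.5,0],
    [0,0,0,0],
    [0,0,0,0],
  ],
)

```text
time: 6.92
tool_pos: [0.4528, 0.0587, 0.034]
tool_rot: [-0.001, 3.14, -0.0]
ft_force: [0.0, 0.1, 0.3]
width: 0.0322
grip_force: 29.4
```

>>> jog_arm(
  targets=[
    [0,0,0,0],
    [0,0,0,0],
    [0,0,0,0],
    [0,0,0,0],
  ],
  fingers=6.5,
)

```text
time: 7.42
tool_pos: [0.4524, 0.0588, 0.0333]
tool_rot: [-0.001, 3.142, -0.0]
ft_force: [0.0, 0.1, 0.0]
width: 0.0651
grip_force: 0.0
```

>>> jog_arm(
  targets=[
    [0,0,-4,0],
    [0,0,-4.5,0],
    [0,0,-4,0],
    [0.2,-5.5,0,0],
    [0.2,-5.5,0,0],
    [0.2,-5.5,0,0],
    [0,-5.6,0,0],
    [0,0,0,-6.6],
    [0,0,0,-6.7],
    [0,0,4,0],
    [0,0,4,0],
    [0,0,0,0],
  ],
)

```text
time: 8.93
tool_pos: [0.4452, -0.1614, 0.0765]
tool_rot: [0.364, -3.116, -0.006]
ft_force: [-0.5, -0.5, 0.4]
width: 0.0653
grip_force: 0.0
```

```bash
python3 - <<'E'
from h import *
s=read_state();v=capture("wrist");print(s["tool_pos"],s["tool_rot"],shift([.446,-.162,.011]))
cv2.imwrite("pics/w5.png",v)
E
```

```text
[ 0.44519423 -0.16143123  0.07653864] [ 0.36388009 -3.11634917 -0.00552136] [0.01930729 0.00812722 6.73558269]
```

View pics/w5.png

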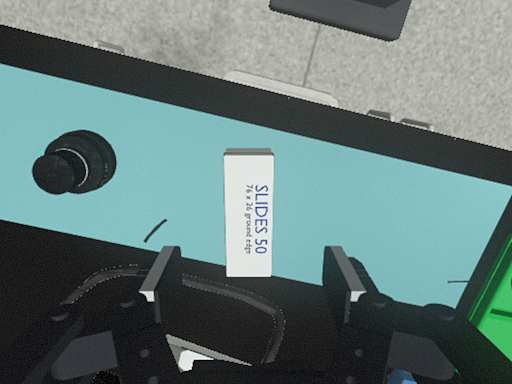

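The box (224,155)-(272,276) stands square to the fingers and between them. Descending to grip.

>>> jog_arm(
  targets=[
    [0,0,3,0],
    [0,0,3,0],
    [0,0,0.6,0],
    [0,0,0,0],
  ],
)

```text
time: 9.48
tool_pos: [0.4472, -0.1627, 0.0136]
tool_rot: [-0.364, 3.119, -0.002]
ft_force: [0.9, -0.3, 0.3]
width: 0.0646
grip_force: 0.0
```

>>> jog_arm(
  targets=[
    [0,0,0,0],
    [0,0,0,0],
    [0,0,0,0],
    [0,0,0,0],
    [0,0,0,0],
  ],
  fingers=0,
  newtons=50,
)

```text
time: 10.1
tool_pos: [0.447, -0.1625, 0.0135]
tool_rot: [-0.364, 3.119, -0.002]
ft_force: [-1.7, 0.4, 9.8]
width: 0.0288
grip_force: 50.1
```

>>> jog_arm(
  targets=[
    [0,0,-5,0],
    [0,0,-5,0],
    [0,0,-5,5],
    [-1.07,5.36,0,0],
    [-1.07,5.36,0,0],
    [-1.07,5.36,0,0],
    [-1.07,5.36,0,0],
    [-1.07,5.36,0,0],
    [-1.07,5.36,0,0],
    [-1.07,5.36,0,0],
    [-1.07,5.36,0,0],
    [-1.07,5.36,0,0],
  ],
)

```text
time: 11.6
tool_pos: [0.4716, 0.3308, 0.1625]
tool_rot: [-0.228, 3.133, -0.0]
ft_force: [0.4, 0.1, -2.2]
width: 0.0292
grip_force: 50.9
```

>>> jog_arm(
  targets=[
    [-1.07,5.36,0,0],
    [0,0,4,0],
    [0,0,4,0],
    [0,0,0,0],
  ],
)

```text
time: 12.1
tool_pos: [0.4731, 0.3828, 0.0799]
tool_rot: [0.228, -3.128, 0.004]
ft_force: [0.4, -0.0, -1.9]
width: 0.0282
grip_force: 50.8
```

```bash
python3 - <<'E'
from h import *
s=read_state();v=capture("wrist");print(s["tool_pos"],s["tool_rot"],shift([.475,.384,.017]))
cv2.imwrite("pics/w6.png",v)
E
```

```text
[0.4731199  0.3828207  0.07987127] [ 0.22780533 -3.12756799  0.00399207] [-0.07169925  0.05200184  6.53313368]
```

View pics/w6.png

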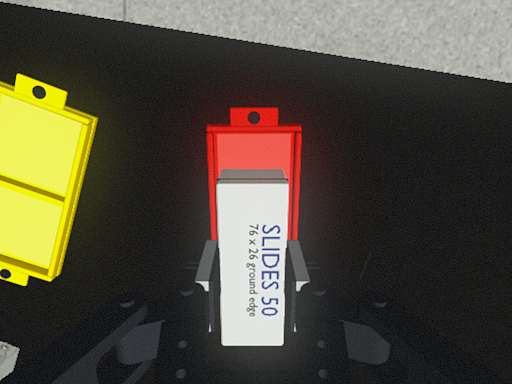

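The box is over the red bay, aligned within a few mm (tray axis at column 254, box at 252). Lowering and releasing.

>>> jog_arm(
  targets=[
    [0,0,3,0],
    [0,0,2.5,0],
    [0,0,1,0],
    [0,0,0,0],
    [0,0,0,0],
  ],
)

```text
time: 12.78
tool_pos: [0.4754, 0.3839, 0.0188]
tool_rot: [-0.228, 3.131, 0.001]
ft_force: [-0.3, 0.6, -1.5]
width: 0.0288
grip_force: 50.9
```

>>> jog_arm(
  targets=[
    [0,0,0,0],
    [0,0,0,0],
    [0,0,0,0],
    [0,0,0,0],
  ],
  fingers=6.5,
)

```text
time: 13.28
tool_pos: [0.4748, 0.3836, 0.0174]
tool_rot: [-0.228, 3.133, 0.0]
ft_force: [0.3, 0.1, -0.5]
width: 0.065
grip_force: 0.0
```

>>> jog_arm(
  targets=[
    [0,0,-5,0],
    [0,0,-5,10.3],
    [0,0,-4,10.3],
    [-0.86,-5.41,0,0],
    [-0.86,-5.41,0,0],
    [-0.86,-5.41,0,0],
    [-0.86,-5.41,0,0],
    [-0.86,-5.41,0,0],
    [-0.86,-5.41,0,0],
    [-0.86,-5.41,0,0],
    [-0.86,-5.41,0,0],
    [-0.86,-5.41,0,0],
  ],
)

```text
time: 14.78
tool_pos: [0.4465, -0.1104, 0.1575]
tool_rot: [0.336, 3.123, -0.0]
ft_force: [0.3, 0.1, -0.4]
width: 0.0647
grip_force: 0.0
```

>>> jog_arm(
  targets=[
    [-0.86,-5.41,0,0],
    [-0.86,-5.41,0,0],
    [-0.86,-5.41,0,0],
    [0,0,4,0],
    [0,0,4,0],
    [0,0,0,0],
  ],
)

```text
time: 15.52
tool_pos: [0.4364, -0.2718, 0.0755]
tool_rot: [-0.336, -3.119, -0.005]
ft_force: [-0.5, -0.6, 0.0]
width: 0.065
grip_force: 0.0
```

```bash
python3 - <<'E'
from h import *
s=read_state();v=capture("wrist");print(s["tool_pos"],s["tool_rot"],shift([.438,-.272,.010]))
cv2.imwrite("pics/w7.png",v)
c=cam("wrist",s);print([px(c,[.438,-.272,z]) for z in (0,.023,.042)])
E
```

```text
[ 0.43644579 -0.27176659  0.07545353] [-0.33580836 -3.11946438 -0.00511514] [-0.04793046  0.06123897  6.74429286]
[array([252.06247277, 207.64712746]), array([252.17709425, 220.51683084]), array([252.29150884, 233.36330394])]
```

View pics/w7.png

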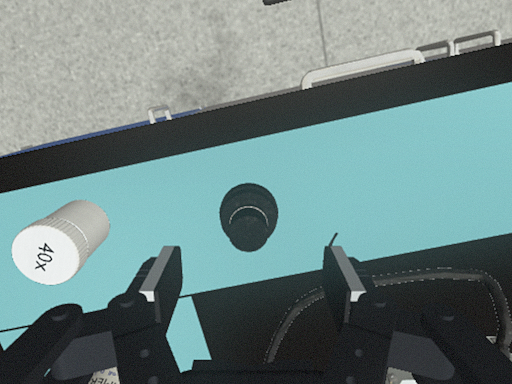

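The eyepiece top is at (248,235), predicted (252,233), so it's good to about 2 mm. Descending to grip.

>>> jog_arm(
  targets=[
    [0,0,3,0],
    [0,0,3,0],
    [0,0,0.7,0],
    [0,0,0,0],
  ],
)

```text
time: 16.08
tool_pos: [0.4382, -0.2732, 0.0117]
tool_rot: [0.335, 3.122, -0.002]
ft_force: [0.2, -0.4, 1.6]
width: 0.065
grip_force: 0.0
```

>>> jog_arm(
  targets=[
    [0,0,0,0],
    [0,0,0,0],
    [0,0,0,0],
    [0,0,0,0],
  ],
  fingers=0,
  newtons=40,
)

```text
time: 16.58
tool_pos: [0.4382, -0.2733, 0.0119]
tool_rot: [0.335, 3.122, -0.003]
ft_force: [-1.3, 1.3, 9.7]
width: 0.034
grip_force: 39.0
```

>>> jog_arm(
  targets=[
    [0,0,-5,0],
    [0,0,-5,0],
    [0,0,-4.5,0],
    [0,0,0,0],
  ],
)

```text
time: 17.08
tool_pos: [0.4387, -0.2737, 0.1589]
tool_rot: [0.335, 3.118, -0.007]
ft_force: [-0.6, -0.1, -0.8]
width: 0.0339
grip_force: 39.7
```

```bash
python3 - <<'E'
from h import *
s=read_state();v=capture("wrist");print(s["tool_pos"],s["width"],s["grip_force"])
cv2.imwrite("pics/w8.png",cv2.resize(v[150:,130:380],None,fx=2.5,fy=2.5,interpolation=cv2.INTER_CUBIC))
c=cam("wrist",s);T=R.from_rotvec(s["tool_rot"]).as_matrix()
print([(px(c,s["tool_pos"]+[0,0,h-.0115])-[130,150])*2.5 for h in (0,.023,.042)])
E
```

```text
[ 0.43868348 -0.27369184  0.15889724] 0.03390565465137457 39.677042882249225
[array([305.99554582, 246.55339134]), array([305.6560206 , 308.30170701]), array([305.29000622, 374.86751731])]
```

View pics/w8.png

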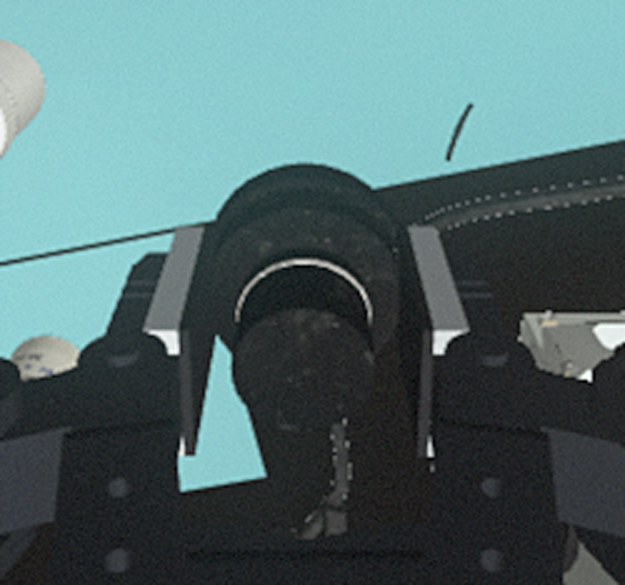

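The eyepiece is held upright, top at (303,375) against predicted (305,375). Going to the far yellow bay.

>>> jog_arm(
  targets=[
    [0.38,5.02,0,0],
    [0.38,5.02,0,0],
    [0.38,5.02,0,0],
    [0.38,5.02,0,0],
    [0.38,5.02,0,0],
    [0.38,5.02,0,0],
    [0.38,5.02,0,0],
    [0.38,5.02,0,0],
    [0.38,5.02,0,0],
    [0.38,5.02,0,0],
    [0,0,4,0],
    [0,0,4,0],
  ],
)

```text
time: 18.62
tool_pos: [0.5061, 0.2264, 0.0728]
tool_rot: [-0.334, -3.122, 0.001]
ft_force: [0.2, 0.1, -1.3]
width: 0.0339
grip_force: 39.7
```

```bash
python3 - <<'E'
from h import *
s=read_state();v=capture("wrist");print(s["tool_pos"],s["tool_rot"],shift([.508,.226,.016]))
cv2.imwrite("pics/w9.png",v)
c=cam("wrist",s);a=np.radians(-12.3);C=np.array([.4805,.232])
print([px(c,[*(C+R.from_euler('z',a).as_matrix()[:2,:2]@q),.013]) for q in ([-.062,-.032],[-.062,.032],[0,-.032],[0,.032])])
E
```

```text
[0.5061407  0.2263783  0.07276844] [-3.33720507e-01 -3.12182059e+00  1.04973314e-03] [-0.49138625  0.18316214  5.15296074]
[array([195.97123659,  68.64343408]), array([308.92639186,  68.66689703]), array([201.0524572 , 174.44809944]), array([303.70899872, 174.49287818])]
```

View pics/w9.png

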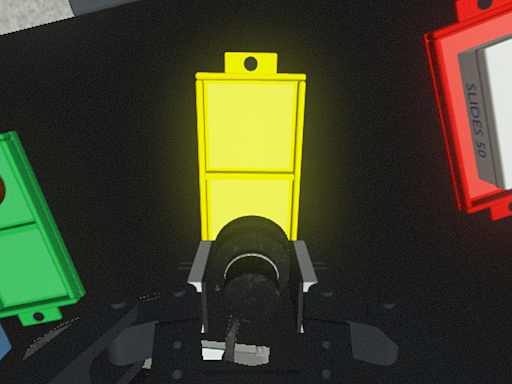

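Yellow tray corners (196,74),(305,74), cross wall at row 173, against predicted (196,69),(309,69) and 174: aligned within 3 mm. Lowering in stages.

>>> jog_arm(
  targets=[
    [-0.2,0,2.5,0],
    [0,0,2,0],
    [0,0,0,0],
    [0,0,0,0],
  ],
)

```text
time: 19.18
tool_pos: [0.5094, 0.2255, 0.031]
tool_rot: [0.336, 3.123, 0.0]
ft_force: [0.6, -0.6, -2.1]
width: 0.0341
grip_force: 39.7
```

>>> jog_arm(
  targets=[
    [0,0,1,0],
    [0,0,0.45,0],
    [0,0,0,0],
    [0,0,0,0],
  ],
)

```text
time: 19.68
tool_pos: [0.5091, 0.2255, 0.016]
tool_rot: [0.336, 3.124, -0.0]
ft_force: [-2.0, 0.2, 3.7]
width: 0.034
grip_force: 40.4
```

>>> jog_arm(
  targets=[
    [0,0,0,0],
    [0,0,0,0],
    [0,0,0,0],
    [0,0,0,0],
  ],
  fingers=6.5,
)

```text
time: 20.18
tool_pos: [0.5091, 0.2255, 0.0157]
tool_rot: [0.336, 3.124, 0.0]
ft_force: [-0.2, -0.2, -0.1]
width: 0.0652
grip_force: 0.0
```

>>> jog_arm(
  targets=[
    [0,0,-5,0],
    [0,0,-5,0],
    [0,0,-4,0],
    [-0.43,-5.59,0,0],
    [-0.43,-5.59,0,0],
    [-0.43,-5.59,0,0],
    [-0.43,-5.59,0,0],
    [-0.43,-5.59,0,0],
    [-0.43,-5.59,0,0],
    [-0.43,-5.59,0,0],
    [-0.43,-5.59,0,0],
    [-0.43,-5.59,0,0],
  ],
)

```text
time: 21.68
tool_pos: [0.4395, -0.2762, 0.1559]
tool_rot: [0.336, 3.123, -0.0]
ft_force: [1.2, 0.5, 0.0]
width: 0.065
grip_force: 0.0
```

>>> jog_arm(
  targets=[
    [-0.43,-5.59,0,0],
    [-0.43,-5.59,0,0],
    [0,0,0,0],
    [0,0,0,0],
  ],
)

```text
time: 22.18
tool_pos: [0.4246, -0.3848, 0.1556]
tool_rot: [-0.336, -3.123, -0.001]
ft_force: [0.1, 0.2, -0.0]
width: 0.0651
grip_force: 0.0
```

```bash
python3 - <<'E'
from h import *
np.set_printoptions(precision=4,suppress=True)
s=read_state();v=capture("wrist");print(s["tool_pos"],s["tool_rot"],shift([.424,-.3855,.022]))
cv2.imwrite("pics/w10.png",cv2.resize(v,(800,600)))
c=cam("wrist",s);print([px(c,[.424,-.3855,z])*1.5625 for z in (0,.049)],[px(c,[.5435,-.402,z])*1.5625 for z in (0,.055,.09)])
E
```

```text
[ 0.4246 -0.3848  0.1556] [-0.3359 -3.1232 -0.0012] [ 0.0538 -0.1297 13.3736]
[array([392.4837, 272.4619]), array([392.3437, 298.0393])] [array([406.9659, 448.7672]), array([409.4183, 505.9617]), array([411.4949, 554.3917])]
```

View pics/w10.png

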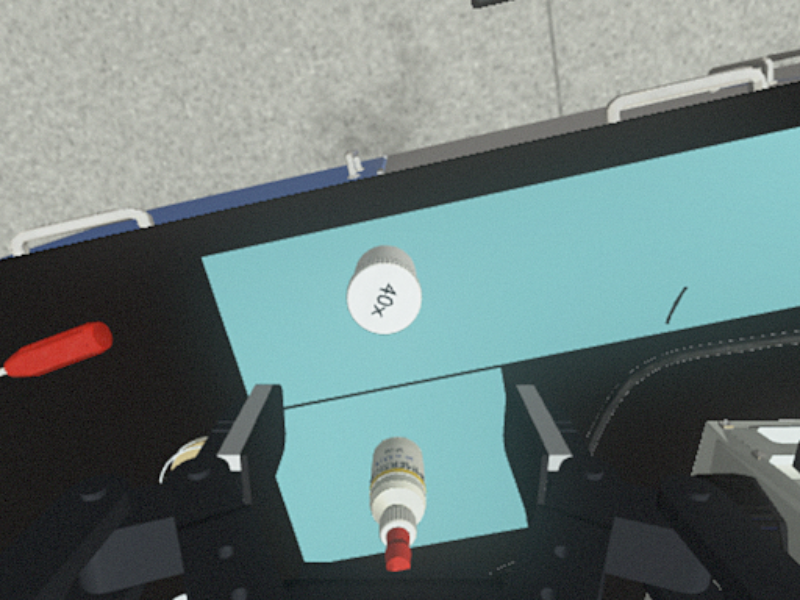

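Can cap centre at (384,298), predicted (392,298): shift about 4 mm in tool -y. The white bottle's bulb is near (398,563).

>>> jog_arm(
  targets=[
    [0,-0.4,4,0],
    [0,0,4,0],
    [0,0,4,0],
    [0,0,1.3,0],
    [0,0,0,0],
  ],
)

```text
time: 22.85
tool_pos: [0.4241, -0.3889, 0.0232]
tool_rot: [-0.335, -3.124, -0.0]
ft_force: [-0.3, -0.3, 0.6]
width: 0.0648
grip_force: 0.0
```

>>> jog_arm(
  targets=[
    [0,0,0,0],
    [0,0,0,0],
    [0,0,0,0],
    [0,0,0,0],
  ],
  fingers=0,
  newtons=40,
)

```text
time: 23.35
tool_pos: [0.4244, -0.39, 0.0246]
tool_rot: [0.336, 3.122, -0.003]
ft_force: [0.1, 1.5, 5.9]
width: 0.0371
grip_force: 39.5
```

>>> jog_arm(
  targets=[
    [0,0,-5,0],
    [0,0,-5,0],
    [0,0,-4,0],
    [0.96,5.63,0,0],
    [0.96,5.63,0,0],
    [0.96,5.63,0,0],
    [0.96,5.63,0,0],
    [0.96,5.63,0,0],
    [0.96,5.63,0,0],
    [0.96,5.63,0,0],
    [0.96,5.63,0,0],
    [0.96,5.63,0,0],
  ],
)

```text
time: 24.85
tool_pos: [0.4469, 0.1261, 0.1636]
tool_rot: [0.336, 3.122, 0.0]
ft_force: [-0.2, -0.8, -2.1]
width: 0.0368
grip_force: 41.1
```

>>> jog_arm(
  targets=[
    [0.96,5.63,0,0],
    [0.96,5.63,0,0],
    [0,0,0,0],
    [0,0,4,0],
    [0,0,4,0],
    [0,0,0,0],
    [0,0,0,0],
  ],
)

```text
time: 25.72
tool_pos: [0.4532, 0.238, 0.0846]
tool_rot: [0.337, 3.121, 0.001]
ft_force: [-0.0, -0.3, -0.4]
width: 0.0369
grip_force: 41.1
```

```bash
python3 - <<'E'
from h import *
s=read_state();v=capture("wrist");print(s["tool_pos"],s["tool_rot"])
cv2.imwrite("pics/w11.png",v)
E
```

```text
[0.45318466 0.2380381  0.08456713] [3.36507963e-01 3.12118878e+00 1.25157632e-03]
```

View pics/w11.png

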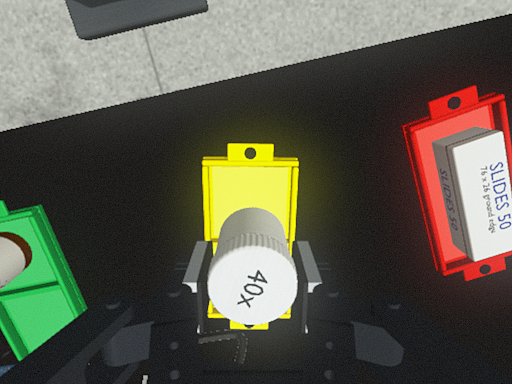

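The can is upright and centred over the near yellow bay (tray axis at column 250, can at 252). The slide box lies in the red tray. Lowering.

>>> jog_arm(
  targets=[
    [0,0,2.5,0],
    [0,0,2,0],
    [0,0,1,0],
    [0,0,0,0],
    [0,0,0,0],
  ],
)

```text
time: 26.4
tool_pos: [0.4528, 0.2384, 0.0287]
tool_rot: [0.336, 3.122, 0.001]
ft_force: [0.3, -0.6, -0.9]
width: 0.0369
grip_force: 41.9
```

>>> jog_arm(
  targets=[
    [0,0,0,0],
    [0,0,0,0],
    [0,0,0,0],
    [0,0,0,0],
  ],
  fingers=6.5,
)

```text
time: 26.9
tool_pos: [0.4522, 0.2383, 0.0278]
tool_rot: [0.336, 3.124, 0.0]
ft_force: [-0.1, 0.5, 0.4]
width: 0.0651
grip_force: 0.0
```

>>> jog_arm(
  targets=[
    [0,0,-5,0],
    [0,0,-5,-6.8],
    [0,0,-4,-6.8],
    [-0.18,-5.33,0,0],
    [-0.18,-5.33,0,0],
    [-0.18,-5.33,0,0],
    [-0.18,-5.33,0,0],
    [-0.18,-5.33,0,0],
    [-0.18,-5.33,0,0],
    [-0.18,-5.33,0,0],
    [-0.18,-5.33,0,0],
    [-0.18,-5.33,0,0],
  ],
)

```text
time: 28.4
tool_pos: [0.4793, -0.2427, 0.1678]
tool_rot: [-0.036, 3.141, 0.0]
ft_force: [1.6, 0.3, 1.4]
width: 0.065
grip_force: 0.0
```

>>> jog_arm(
  targets=[
    [-0.18,-5.33,0,0],
    [-0.18,-5.33,0,0],
    [-0.18,-5.33,0,0],
    [0,0,0,0],
    [0,0,0,0],
  ],
)

```text
time: 29.02
tool_pos: [0.4886, -0.4001, 0.1675]
tool_rot: [0.036, -3.141, -0.001]
ft_force: [-0.5, 0.8, 0.4]
width: 0.0648
grip_force: 0.0
```

```bash
python3 - <<'E'
from h import *
np.set_printoptions(precision=4,suppress=True)
s=read_state();v=capture("wrist");print(s["tool_pos"],s["tool_rot"])
cv2.imwrite("pics/w12.png",cv2.resize(v,(800,600)))
c=cam("wrist",s)
for p in[(.5435,-.402),(.547,-.407)]:print([px(c,[*p,z])*1.5625 for z in (0,.055,.072,.09)])
E
```

```text
[ 0.4886 -0.4001  0.1675] [ 0.0364 -3.141  -0.0013]
[array([388.3115, 350.6994]), array([387.4137, 391.5581]), array([387.0652, 407.4217]), array([386.647 , 426.4527])]
[array([380.4578, 355.5426]), array([378.1197, 397.1423]), array([377.2127, 413.2808]), array([376.125 , 432.6322])]
```

View pics/w12.png

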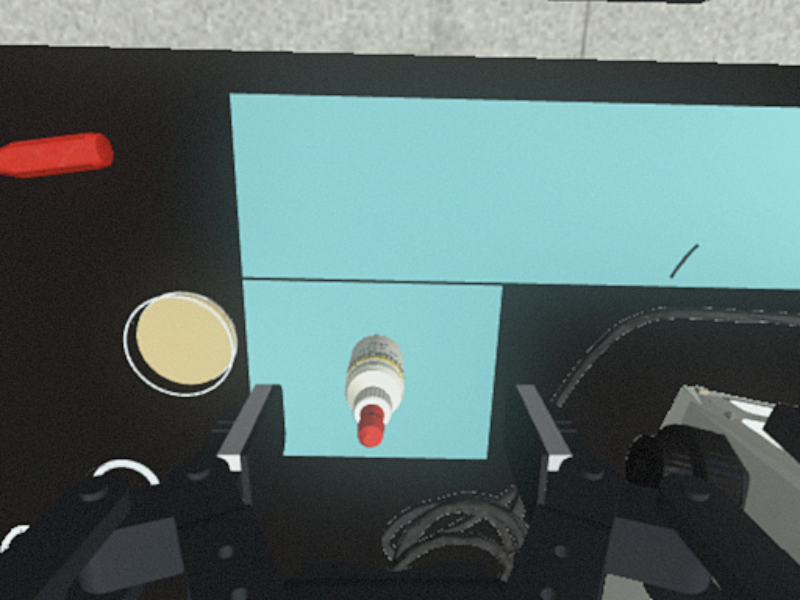

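White bottle: bulb end (371,433), foot's near edge at row 334, giving about (0.547, -0.409). Picking it up.

>>> jog_arm(
  targets=[
    [-2.9,-0.5,0,0],
    [-2.9,-0.5,0,0],
    [0,0,0,0],
    [0,0,4,0],
    [0,0,4,0],
    [0,0,4,0],
    [0,0,1.9,0],
    [0,0,0,0],
  ],
)

```text
time: 30.08
tool_pos: [0.5464, -0.4088, 0.0286]
tool_rot: [0.037, -3.14, -0.002]
ft_force: [0.4, 0.1, 1.0]
width: 0.0652
grip_force: 0.0
```

>>> jog_arm(
  targets=[
    [0,0,0,0],
    [0,0,0,0],
    [0,0,0,0],
    [0,0,0,0],
  ],
  fingers=0,
  newtons=30,
)

```text
time: 30.58
tool_pos: [0.5475, -0.4099, 0.0308]
tool_rot: [-0.036, 3.139, -0.003]
ft_force: [-1.1, 1.2, 6.8]
width: 0.0317
grip_force: 29.7
```

>>> jog_arm(
  targets=[
    [0,0,-5,0],
    [0,0,-5,0],
    [0,0,-4,0],
    [4.8,0,0,0],
    [4.7,0,0,0],
    [-0.72,4.67,0,0],
    [-0.72,4.67,0,0],
    [-0.72,4.67,0,0],
    [-0.72,4.67,0,0],
    [-0.72,4.67,0,0],
    [-0.72,4.67,0,0],
    [-0.72,4.67,0,0],
  ],
)

```text
time: 32.08
tool_pos: [0.4948, -0.0821, 0.1694]
tool_rot: [-0.036, 3.14, -0.001]
ft_force: [1.5, 0.5, -1.5]
width: 0.031
grip_force: 30.3
```

>>> jog_arm(
  targets=[
    [-0.72,4.67,0,0],
    [-0.72,4.67,0,0],
    [-0.72,4.67,0,0],
    [0,0,0,0],
    [0,0,0,0],
    [0,0,0,0],
  ],
)

```text
time: 32.83
tool_pos: [0.513, 0.056, 0.1689]
tool_rot: [-0.034, 3.141, -0.0]
ft_force: [0.3, 0.3, -0.7]
width: 0.0315
grip_force: 30.3
```

```bash
python3 - <<'E'
from h import *
s=read_state();v=capture("wrist");print(s["tool_pos"],s["tool_rot"])
cv2.imwrite("pics/w13.png",v)
E
```

```text
[0.51304334 0.05603647 0.16893919] [-3.41113818e-02  3.14123850e+00 -2.38923822e-04]
```

View pics/w13.png

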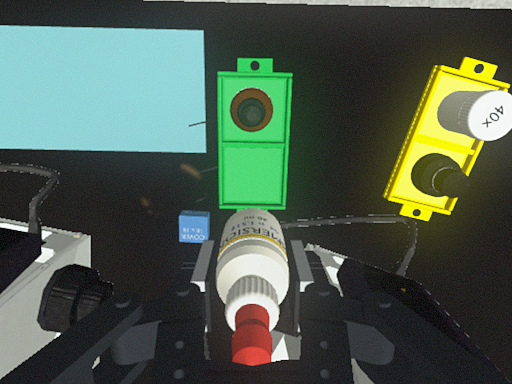

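Brown stands in the near green bay, and eyepiece and can in the yellow tray. The tray's outer corners are about (219,72),(293,72),(288,209),(219,209). Computing the far bay.

```bash
python3 - <<'E'
from h import *
np.set_printoptions(precision=4,suppress=True)
c=cam("wrist")
for q in [(219,72),(293,72),(288,209),(219,209)]: print(pt(c,*q,.013))
print("wall mid",pt(c,254.5,143,.013),"far floor mid",pt(c,254,175,.004),"blue",pt(c,194,218,.016))
print(shift([.512,.058,.033]))
E
```

```text
[0.4246 0.0268 0.013 ]
[0.4234 0.0888 0.013 ]
[0.5463 0.0912 0.013 ]
[0.5476 0.0255 0.013 ]
wall mid [0.4838 0.0579 0.013 ] far floor mid [0.5159 0.0582 0.004 ] blue [0.5561 0.0019 0.016 ]
[ 0.1036  0.2001 13.5915]
```

>>> jog_arm(
  targets=[
    [-0.1,0.2,4,0],
    [0,0,4,0],
    [0,0,3,0],
    [0,0,1.5,0],
    [0,0,1,0],
    [0,0,0,0],
    [0,0,0,0],
  ],
)

```text
time: 33.75
tool_pos: [0.5144, 0.0589, 0.0344]
tool_rot: [-0.036, 3.14, -0.0]
ft_force: [-0.2, -0.2, -1.0]
width: 0.0317
grip_force: 31.3
```

>>> jog_arm(
  targets=[
    [0,0,0,0],
    [0,0,0,0],
    [0,0,0,0],
    [0,0,0,0],
    [0,0,-4,0],
    [0,0,-4.5,0],
    [0,0,-4.5,0],
    [0,0,-4,0],
    [5,0,0,0],
    [5,0,0,0],
    [0,0,0,0],
  ],
  fingers=6,
)

```text
time: 35.12
tool_pos: [0.4116, 0.057, 0.2039]
tool_rot: [0.036, -3.141, -0.0]
ft_force: [1.4, 0.2, 1.1]
width: 0.0603
grip_force: 0.0
```

```bash
python3 - <<'E'
from h import *
s=read_state();print(s["tool_pos"],s["tool_rot"])
a=capture("wrist");b=capture("scene")[150:300,80:400]
a=cv2.resize(a,(560,420));b=cv2.resize(b,None,fx=2.2,fy=2.2,interpolation=cv2.INTER_CUBIC)[:180]
o=np.zeros((600,704,3),np.uint8);o[:420,:560]=a;o[420:]=b[:, :704]
cv2.imwrite("pics/w14.png",o)
E
```

```text
[0.41163845 0.05703774 0.20387831] [ 3.64087464e-02 -3.14075543e+00 -1.31181926e-04]
```

View pics/w14.png

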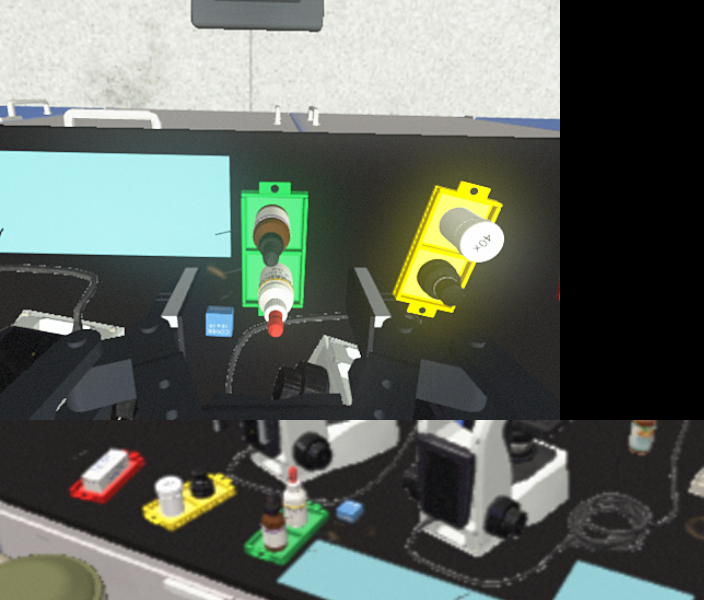

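All five stand upright in their bays: brown (272,235), white (276,285), can (470,235), eyepiece (440,282), and the slide box in red in the scene view. The gripper is clear, so I'm handing in.

```bash
python3 -c "from station import hand_in;print(hand_in())"
```

```text
the job is handed in; nothing more can be done
None
```

I handed the job in at about 35 s: the last pictures show both bottles in the green tray, the eyepiece and can in the yellow tray, and the slide box in the red tray, all upright and released, but hand-in returned no verdict.

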